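# Unlock the studio colour chest and hold the bolt back

## Robot

A 7-joint arm with a two-finger parallel gripper is mounted at the origin on a cart in front of the work surface, level with it; the furniture and walls round the work are solid. World frame = base frame: x ahead of the robot, y to its left, z up, the work surface at z = 0. Lengths are in m, angles in degrees, forces in N, time in s.
With the tool pointing down it reaches from about 0.4 to 0.85 m from the base axis. Payload 4.5 kg.
Tool frame: the origin (TCP) lies at the very end of the fingers, on their centre line; the grasp point (between the pads) lies 19 mm behind it (arm.grip_depth is the distance from the TCP to the grasp point, in m); z points along the fingers, y is the direction in which the jaws open and shut (so a half turn about z gives the same grasp; the last joint's range is limited). The gripper opens to 85 mm and grips with 20 to 120 N. Pads are 22 mm wide; open, the fingers measure 114 mm over their backs; the gripper's body (76 mm by 85 mm) begins 54 mm behind the grasp point. The pads swing forward as they close: fully open they stand 13 mm farther back than shut.
Start: joints at [67.827, 39.483, -11.15, 89.685, 9.013, 51.709, -12.324], TCP at [0.255, -0.57, 0.231] pointing down, gripper open.
Joint ranges: [-172.22, 172.22], [-26.19, 119.32], [-84.43, 86.54], [7.71, 146.69], [-57.33, 237.33], [2.42, 119.75], [-152.13, 152.13]. Speed limits (degrees/s): [147.25, 147.25, 180, 180, 180, 180, 180].

## Interface

Orientations are given as [roll, pitch, yaw] about the fixed x, y, z axes, in that order (R = Rz(yaw) Ry(pitch) Rx(roll)).
In Python, from rig import status, eyes, arm gives the robot as it stands. The module is installed in compiled form; this text tells all that it offers.
- The arm moves only by the tool move_arm, never from a script. Its argument "motion" is a list of rows, each a list of 7 numbers: the opening, from 0 (shut) to 1 (fully open), then the shift along the world's x, y, z in mm, then the turn, a rotation vector about the world's x, y, z in degrees. In form: [[gripper, x, y, z, rx, ry, rz], ...]. A call has 1 to 12 rows; each row is the pose to reach, as a shift and turn from the pose measured when the call began; what a row does not reach only later rows make up. A row lasts 1/12 s, in which the tool goes at most 41.7 mm and 7.16 degrees, less where a joint would pass 70% of its speed; a pose out of reach is approached as far as the arm can. A call with a gripper value outside its range is refused whole. The fingers move at their own pace and stop on an object; "newtons" is the grip in N (left out, the last holds). Time passes only in rows, so rows that repeat a pose let the fingers close. It gives the time, the measured TCP pose, the force and the opening at its end, in the units of the state.
- status.read_state(): the state, without advancing time (a new reading comes with each control period).
- eyes.camera(name): name is "side" or "top"; returns a dict with "image" (420x560x3 uint8, blue, green, red), "vertical_fov" (degrees; the focal length in pixels is half the picture's height over the tangent of half this angle, whatever the lens; pixels are square), "cx", "cy" (the principal point, pixels), "position" and "orientation" of the camera in the world. Camera axes: x right, y down, z forward; pixel columns grow to the right and rows downward; lengths in m; the calibration is good to about 2 mm. A picture is of the moment at which its call begins. There is no depth.
- arm.close_job(): hands the job in, once; it reports no verdict.
The state is a dict: "time_s": time; "qpos": joint angles; "dq": joint speeds; "joint_torque": joint torques, N m; "tool_pos": TCP position; "ee_rot": TCP orientation; "contact_force": force on the tool from outside, world axes, zero at the start; "wrist_torque": the same for the moment, N m; "width": finger opening in m.
Only numpy, scipy, OpenCV 4.12 (cv2) and the standard library are available. Lean on these libraries where they do the work, as an engineer would, in place of code of your own. Each camera call takes 0.05 s, during which the arm holds its last target.

## Task

Take the orange-headed key from the wooden stand, push it fully home into the lock on top of the green chest, easing it past the sticky pins, then turn it clockwise a quarter turn to draw the bolt back. The lock is sprung, so finish while still gripping the key and holding it turned. Leave the blue key in the stand and do not disturb the things lying around.

Things in the scene. Friction and masses are not known exactly. Their poses are not given: they have to be found in the camera images.
- key_grip (a point): Centre of the head of the key to use: orange, 34 mm wide (its x), 12 mm thick (its y), 32 mm tall (its z, up). It stands upright in a slot of the stand, its collar resting on the stand's top; lifting it 45 mm frees it. The key is the same after half a turn about z. About 60 g.
- key_collar (a point): On the orange key's axis, 35.5 mm below key_grip: centre of the underside of its collar (steel disc 24 mm across, 3 mm thick), which lies on the lock's mouth when the key is fully home. Between head and collar, and below it, a 6 mm round shaft.
- key_tip (a point): Lower end of the orange key, on its axis, 75 mm below key_grip and 39.5 mm below the collar. The lowest 14 mm are a flat bit 24 mm wide (x) and 6 mm thick (y), tapered over its lowest 5 mm.
- spare_grip (a point): Centre of the head of the other key: same shape but a blue head and a bit 28 mm wide, too wide for this lock. It stays in the stand. The two keys stand 80 mm apart and their places may be swapped.
- stand: Fixed light wooden key stand, 150 mm (its x) by 50 mm (its y) by 48 mm high, with two slots 30x9 mm at x = -40 and +40 mm that run along its x. Origin: centre of its underside.
- chest: Fixed green steel chest, 200 mm (x) by 180 mm (y), lid top at 68 mm, with a brass lock case on the lid and a dark carrying handle behind it (handle bar 90 mm behind the lock, 92 mm high). Origin: centre of its underside.
- lock_mouth (a point): Centre of the keyhole in the top face of the brass lock case (60x50 mm, top 80 mm above the table). The keyhole is a slot 26.5 mm long (this point's x) and 8.5 mm wide (y), chamfered 3 mm, going straight down (z is up). The bit enters in line with it, either way round. The key can turn only when fully home, 39.5 mm of it inside with the collar on the case.
- lock_pins (a point): Point in the keyhole 14 mm below its mouth. Two pairs of stiff sprung pins stand out from its walls, 10 and 18 mm down, and resist the bit: each pair gives to a push of some 5 to 10 N and stops a lighter one; twisting the key a few hundredths of a rad to and fro while pushing on eases it past.
- cylinder (a joint): Turn of the lock cylinder in rad, 0 at rest (in line with the keyhole), growing clockwise seen from above to a stop at 1.57. A spring turns it back (0.06 N m at the stop). The key has 0.1 to 0.15 rad of play in it, so turn the key about 1.7 rad to bring it to the stop.
- bolt (a joint): Steel bolt on the lid, left of the lock case, in m: 0 shot through its staple, drawn back by up to 0.012 as the cylinder turns (0.0076 m per rad).
- ink_sepia: Bystander: dark brown ink bottle on the right, 45x45x70 mm. Origin: centre of its underside.
- tube_sky: Bystander: small sky blue paint tube lying on the left, 26x84x20 mm. Origin: centre of its underside.
- tube_carmine: Bystander: red paint tube lying to the left of the stand, 28x92x21 mm. Origin: centre of its underside.
- eraser: Bystander: blue and white eraser lying near the robot, 19x53x12 mm. Origin: centre of its underside.

How it is judged:
By the outcome, as a careful person would: the job done as asked, in the order asked, and still so for the second after the job is handed in, while the arm keeps its last pose, push and grip.
It also fails if it takes over 43 s, if anything falls off the work surface, if the arm or the gripper's body presses on something with over 40 N, if the wrist force passes 120 N, or if a joint passes its speed limit or range.

## Working session

There is one attempt and no reset: what is moved stays moved. The work goes in short steps, Python scripts to look and compute and a tool call to move; the robot and the scene stay as the last step left them, time stands still between calls to the robot, and variables do not carry over. Pictures are saved under pics/ and viewed, and the job is handed in when it is done.

Besides the shell and the picture viewer there is one more tool, called after "Call:" as name(argument=value, ...), one argument or row to a line, values as JSON. move_arm: Moves the arm, as the interface text tells. Its arguments: {"type":"object","properties":{"motion":{"type":"array","items":{"type":"array","items":{"type":"number"}}},"newtons":{"type":"number"}},"required":["motion"]}

```bash
mkdir -p pics
python3 - <<'E'
from rig import status, eyes, arm
import cv2
s=status.read_state()
print({k:s[k] for k in ("time_s","tool_pos","ee_rot","contact_force","width")})
for n in("side","top"):
    c=eyes.camera(n); cv2.imwrite(f"pics/{n}0.png",c["image"])
    print(n,{k:v for k,v in c.items() if k!="image"})
E
```

```text
{'time_s': 0.0, 'tool_pos': array([ 0.25500356, -0.56990648,  0.23047122]), 'ee_rot': array([-1.79893973e+02,  6.42812313e-03,  2.41143147e+01]), 'contact_force': array([ 0.43183099, -0.70380101,  0.08533529]), 'width': 0.08522752063641569}
side {'vertical_fov': 49.531115918508526, 'cx': 287.32269725436197, 'cy': 209.56792797586164, 'position': array([0.16873058, 1.17781626, 0.54053744]), 'orientation': array([-110.84480081,    1.00592014, -163.95638257])}
top {'vertical_fov': 49.0670797941665, 'cx': 282.510092133525, 'cy': 206.87450444113279, 'position': array([0.32409384, 0.04672917, 1.30644611]), 'orientation': array([-1.71541874e+02, -1.20178549e-01, -9.07102135e+01])}
```

View pics/side0.png

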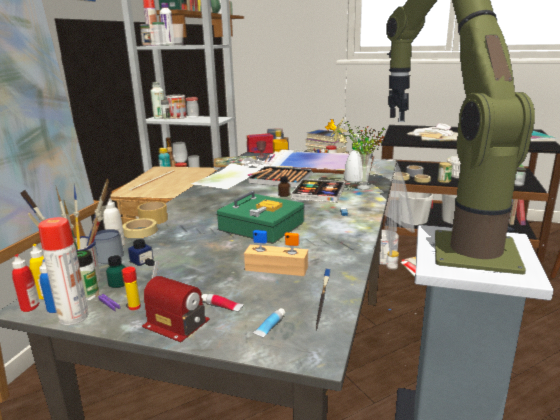

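View pics/top0.png

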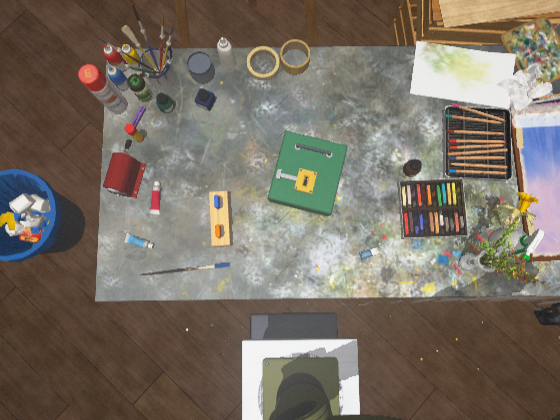

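```bash
cat > h.py <<'E'
import numpy as np, cv2
from scipy.spatial.transform import Rotation as R
def prep(c):
    f=210/np.tan(np.radians(c["vertical_fov"])/2)
    return f,c["cx"],c["cy"],np.array(c["position"]),R.from_euler("xyz",c["orientation"],degrees=True).as_matrix()
def ray(c,u,v):
    f,cx,cy,p,M=prep(c); d=M@np.array([(u-cx)/f,(v-cy)/f,1]); return p,d/np.linalg.norm(d)
def onz(c,u,v,z):
    p,d=ray(c,u,v); return p+d*(z-p[2])/d[2]
def proj(c,P):
    f,cx,cy,p,M=prep(c); q=M.T@(np.array(P)-p); return q[0]/q[2]*f+cx,q[1]/q[2]*f+cy
def two(c1,uv1,c2,uv2):
    p1,d1=ray(c1,*uv1);p2,d2=ray(c2,*uv2)
    t=np.linalg.lstsq(np.c_[d1,-d2],p2-p1,rcond=None)[0]
    a=p1+d1*t[0];b=p2+d2*t[1]; return (a+b)/2,np.linalg.norm(a-b)
def crop(im,x0,y0,x1,y1,s,fn): cv2.imwrite(fn,cv2.resize(im[y0:y1,x0:x1],None,fx=s,fy=s,interpolation=cv2.INTER_CUBIC))
def blobs(im,lo,hi,roi,mina=15):
    h=cv2.cvtColor(im,cv2.COLOR_BGR2HSV); m=cv2.inRange(h,np.array(lo),np.array(hi))
    k=np.zeros_like(m);x0,y0,x1,y1=roi;k[y0:y1,x0:x1]=m[y0:y1,x0:x1]
    out=[]
    for c in cv2.findContours(k,cv2.RETR_EXTERNAL,cv2.CHAIN_APPROX_NONE)[0]:
        if len(c)<4: continue
        mm=np.zeros_like(k);cv2.drawContours(mm,[c],-1,255,-1); mm&=k
        M=cv2.moments(mm,True)
        if M["m00"]>=mina: out.append((M["m00"],M["m10"]/M["m00"],M["m01"]/M["m00"],cv2.minAreaRect(c)))
    return out
E
python3 - <<'E'
from rig import eyes
from h import *
import pickle
t=eyes.camera("top");s=eyes.camera("side");pickle.dump((t,s),open("c0.pkl","wb"))
crop(t["image"],195,125,355,245,5,"pics/t1.png")
crop(s["image"],205,180,325,280,6,"pics/s1.png")
for n,c,roi in(("top",t,(195,125,355,250)),("side",s,(205,180,325,280))):
    for nm,lo,hi in(("orange",(6,170,150),(17,255,255)),("blue",(100,150,100),(125,255,255)),("yellow",(18,120,120),(32,255,255)),("green",(65,100,40),(85,255,255)),("wood",(10,60,150),(22,169,255))):
        for b in blobs(c["image"],lo,hi,roi): print(n,nm,[np.round(np.array(x),1).tolist() if not isinstance(x,tuple) else [np.round(y,1).tolist() for y in x] for x in b])
E
```

```text
top orange [48.0, 217.5, 230.8, [[217.5, 231.0], [12.0, 3.0], 90.0]]
top blue [37.0, 215.9, 200.9, [[215.5, 201.5], [11.0, 3.0], 90.0]]
top yellow [363.0, 305.2, 180.7, [[305.2, 180.6], [18.2, 21.8], 14.0]]
top green [2765.0, 310.2, 166.7, [[307.8, 171.3], [63.3, 67.7], 14.0]]
top wood [856.0, 219.3, 218.9, [[219.1, 218.2], [55.6, 18.7], 87.4]]
top wood [19.0, 312.1, 182.9, [[312.0, 182.9], [3.4, 6.5], 14.0]]
top wood [148.0, 306.2, 180.7, [[305.4, 180.6], [17.5, 21.8], 14.0]]
side orange [149.0, 291.4, 239.3, [[291.5, 238.5], [13.0, 13.0], 90.0]]
side orange [16.0, 308.1, 188.4, [[308.5, 188.5], [1.0, 9.0], 90.0]]
side blue [170.0, 259.7, 236.0, [[259.5, 236.0], [12.0, 13.0], 90.0]]
side yellow [190.0, 269.4, 204.8, [[268.5, 205.0], [24.9, 10.4], 11.3]]
side yellow [17.0, 312.1, 182.4, [[311.5, 182.5], [1.0, 9.0], 90.0]]
side green [2332.0, 260.1, 217.6, [[259.3, 216.9], [85.4, 43.5], 10.5]]
side wood [1650.0, 275.8, 260.0, [[275.1, 259.4], [65.2, 27.7], 5.7]]
```

```bash
ls pics
```

```text
s1.png
side0.png
t1.png
top0.png
```

View pics/t1.png

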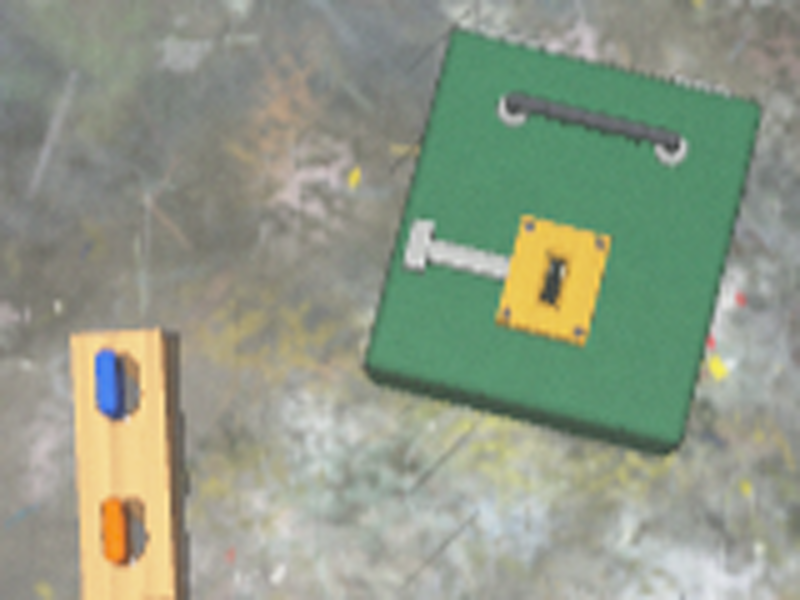

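View pics/s1.png

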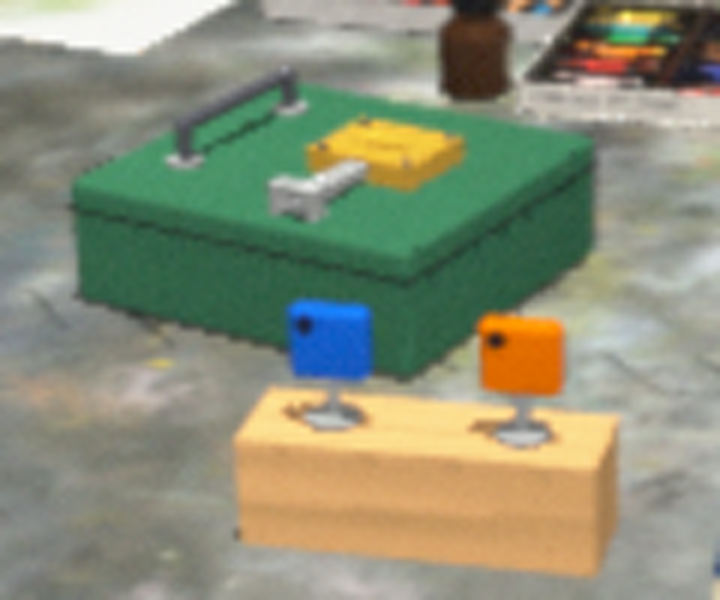

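Run:
```python
from h import *
import pickle
t,s=pickle.load(open("c0.pkl","rb"))
f,cx,cy,p,M=prep(t); print("f",f)
# keys: head centre z=0.048+0.0355
print("orange 2view",two(t,(217.5,230.8),s,(291.4,239.3)))
print("blue 2view",two(t,(215.9,200.9),s,(259.7,236.0)))
for n,uv in(("o",(217.5,230.8)),("b",(215.9,200.9))): print(n,onz(t,*uv,0.0995-.004),onz(t,*uv,.0835))
print("stand top", onz(t,219.1,218.2,.048))
print("case top",onz(t,305.2,180.6,.08), "side",onz(s,268.5,205,.08))
print("chest lid",onz(t,307.8,171.3,.068))
def ang(box,z):
    b=cv2.boxPoints(box); P=[onz(t,*q,z)[:2] for q in b]
    for i in range(4):
        d=P[(i+1)%4]-P[i]; print(round(np.linalg.norm(d),4),round(np.degrees(np.arctan2(d[1],d[0])),2),P[i].round(4))
im=t["image"]
print("stand");ang(((219.1,218.2),(55.6,18.7),87.4),.048)
print("lock");ang(((305.2,180.6),(18.2,21.8),14),.08)
print("lid");ang(((307.8,171.3),(63.3,67.7),14),.068)
```

```text
f 460.08902769200586
orange 2view (array([0.44350626, 0.21607307, 0.08289148]), np.float64(0.00015033196367900142))
blue 2view (array([0.5233854 , 0.2205598 , 0.08511166]), np.float64(0.0013894111262218413))
o [0.44234866 0.21434546 0.0955    ] [0.44352052 0.21600647 0.0835    ]
b [0.522364   0.21927829 0.0955    ] [0.52432878 0.22098818 0.0835    ]
stand top [0.48175773 0.21680664 0.048     ]
case top [ 0.57788371 -0.0206737   0.08      ] side [ 0.5748661  -0.00586456  0.08      ]
chest lid [ 0.6063863  -0.02900516  0.068     ]
stand
0.0519 -88.04 [0.5587 0.2469]
0.1545 -177.14 [0.5604 0.195 ]
0.051 91.9 [0.4062 0.1873]
0.1544 3.2 [0.4045 0.2382]
lock
0.0605 -14.68 [0.5551 0.0109]
0.0496 -105.02 [ 0.6136 -0.0045]
0.0604 165.0 [ 0.6008 -0.0524]
0.0493 75.07 [ 0.5424 -0.0367]
lid
0.1913 -14.28 [0.5373 0.0786]
0.1761 -105.17 [0.7227 0.0315]
0.1904 164.59 [ 0.6766 -0.1385]
0.1723 75.13 [ 0.4931 -0.0879]
```

Run:
```python
from h import *
import pickle
t,s=pickle.load(open("c0.pkl","rb"))
crop(t["image"],440,190,560,330,4,"pics/t2.png")
crop(s["image"],300,90,440,190,5,"pics/s2.png")
print("start tcp proj",proj(t,(.255,-.57,.231)),proj(s,(.255,-.57,.231)))
for P in[(.35,-.45,.25),(.4,-.5,.2)]: print(P,proj(t,P),proj(s,P))
b=[x for x in blobs(t["image"],(0,0,0),(180,255,90),(298,172,313,190),5)]
for x in b: print(x, onz(t,x[1],x[2],.075))
```

```text
start tcp proj (np.float64(550.5845750441263), np.float64(302.35672694662463)) (np.float64(395.92136029685275), np.float64(122.92277488249113))
(0.35, -0.45, 0.25) (np.float64(498.893952499113), np.float64(261.09791772263804)) (np.float64(366.66952498235503), np.float64(122.64011790607496))
(0.4, -0.5, 0.2) (np.float64(508.22372518552925), np.float64(240.5736198789304)) (np.float64(354.0989779142659), np.float64(133.36901665769906))
(17.0, 305.0, 181.52941176470588, ((305.1999816894531, 180.90000915527344), (2.2135939598083496, 7.905693531036377), 18.43494987487793)) [ 0.57633947 -0.02035194  0.075     ]
```

View pics/t2.png

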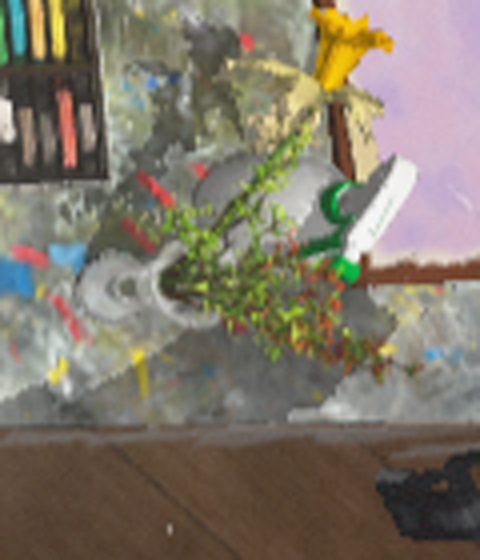

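View pics/s2.png

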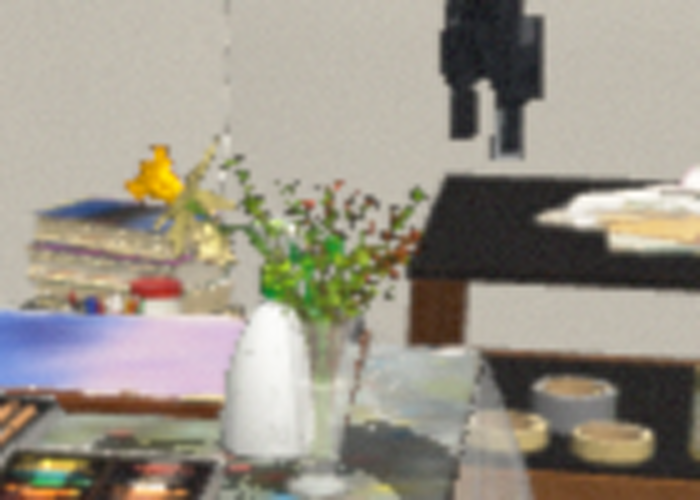

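Call:
move_arm(
  motion=[
    [1,0,0,40,0,0,0],
    [1,0,0,80,0,0,0],
    [1,0,0,120,0,0,0],
    [1,18,36,120,0,0,6],
    [1,36,72,120,0,0,12],
    [1,54,108,120,0,0,18],
    [1,72,144,120,0,0,24],
    [1,90,180,120,0,0,30],
    [1,108,216,120,0,0,36],
    [1,126,252,120,0,0,42],
    [1,144,288,120,0,0,48],
    [1,162,324,120,0,0,54],
  ],
)

```text
time_s: 1.2
tool_pos: [0.4174, -0.2444, 0.3509]
ee_rot: [-179.9, 0.0, 78.4]
contact_force: [1.0, -1.2, -0.6]
width: 0.0852
```

Call:
move_arm(
  motion=[
    [1,10,38,0,0,0,7],
    [1,20,76,0,0,0,14],
    [1,30,114,0,0,0,21],
    [1,35,152,0,0,0,28],
    [1,40,190,0,0,0,35],
    [1,40,228,0,0,0,42],
    [1,40,266,0,0,0,49],
    [1,38,304,-20,0,0,56],
    [1,36,342,-40,0,0,63],
    [1,34,380,-60,0,0,70],
    [1,30,420,-80,0,0,77],
    [1,25,459,-100,0,0,84],
  ],
)

```text
time_s: 2.2
tool_pos: [0.4433, 0.2076, 0.2543]
ee_rot: [-179.9, 0.0, 162.7]
contact_force: [0.7, -0.1, 0.1]
width: 0.0855
```

```bash
python3 -c "
from rig import status
s=status.read_state();print(s['tool_pos'],s['ee_rot'],s['qpos'].round(1),s['contact_force'])"
```

```text
[0.44330037 0.20756729 0.25430623] [-1.79939052e+02  4.58880985e-02  1.62686634e+02] [  0.5  34.2 -49.9 109.7  33.2  51.7   6.6] [ 0.71234783 -0.07642517  0.12199233]
```

Call:
move_arm(
  motion=[
    [1,-1,7,-30,0,0,7],
    [1,-1,7,-60,0,0,14],
    [1,-1,7,-90,0,0,20.5],
    [1,-1,7,-120,0,0,20.5],
    [1,-1,7,-129,0,0,20.5],
    [1,-1,7,-129,0,0,20.5],
  ],
)

```text
time_s: 2.7
tool_pos: [0.4412, 0.2135, 0.1235]
ee_rot: [-179.8, -0.2, -176.8]
contact_force: [0.0, 0.3, 0.7]
width: 0.0855
```

Run:
```python
from rig import eyes
from h import *
t=eyes.camera("top");s=eyes.camera("side")
a=cv2.resize(t["image"][150:270,160:280],None,fx=3.3,fy=3.3);b=cv2.resize(s["image"][170:290,220:340],None,fx=3.3,fy=3.3)
cv2.imwrite("pics/g1.png",np.hstack([a,b]))
```

```text
(no output)
```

View pics/g1.png

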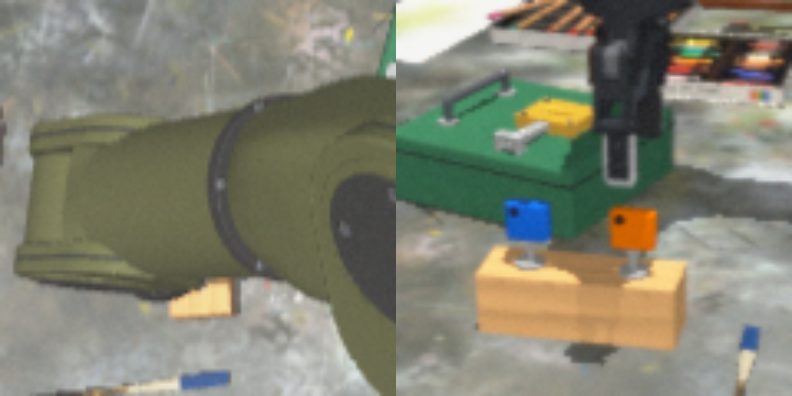

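Run:
```python
from h import *
import pickle
t,s=pickle.load(open("c0.pkl","rb"))
T=np.array([.4412,.2135,.1235]);y=np.array([-np.sin(np.radians(3.2)),np.cos(np.radians(3.2)),0]);x=np.array([y[1],-y[0],0])
for o in(.0427,.057):
  for dx in(-.011,.011):
    for z in(0,.013): print(o,dx,z,[round(3.3*(v-k),0)+w for v,k,w in zip(proj(s,T+y*o+x*dx+[0,0,z]),(220,170),(396,0))])
```

```text
0.0427 -0.011 0 [np.float64(637.0), np.float64(201.0)]
0.0427 -0.011 0.013 [np.float64(637.0), np.float64(183.0)]
0.0427 0.011 0 [np.float64(606.0), np.float64(198.0)]
0.0427 0.011 0.013 [np.float64(606.0), np.float64(181.0)]
0.057 -0.011 0 [np.float64(633.0), np.float64(209.0)]
0.057 -0.011 0.013 [np.float64(633.0), np.float64(191.0)]
0.057 0.011 0 [np.float64(602.0), np.float64(206.0)]
0.057 0.011 0.013 [np.float64(601.0), np.float64(189.0)]
```

Call:
move_arm(
  motion=[
    [1,1,1,-20,0,0,0],
    [1,1,1,-40,0,0,0],
    [1,1,1,-53,0,0,0],
    [1,1,1,-59,0,0,0],
    [1,1,1,-59,0,0,0],
    [1,1,1,-59,0,0,0],
  ],
)

```text
time_s: 3.3
tool_pos: [0.4446, 0.2167, 0.0685]
ee_rot: [180.0, 0.2, -176.9]
contact_force: [-0.2, -0.7, -0.5]
width: 0.0854
```

Call:
move_arm(
  motion=[
    [0.4,0,0,0,0,0,0],
    [0.3,0,0,0,0,0,0],
    [0.2,0,0,0,0,0,0],
    [0,0,0,0,0,0,0],
    [0,0,0,0,0,0,0],
    [0,0,0,0,0,0,0],
    [0,0,0,0,0,0,0],
    [0,0,0,0,0,0,0],
    [0,0,0,0,0,0,0],
  ],
  newtons=60,
)

```text
time_s: 4.05
tool_pos: [0.4446, 0.2164, 0.0685]
ee_rot: [180.0, 0.2, -176.9]
contact_force: [0.8, -2.1, 1.3]
width: 0.011
```

Run:
```python
from rig import eyes,status
from h import *
s=eyes.camera("side");crop(s["image"],220,170,340,290,5,"pics/g2.png")
q=status.read_state();print(q["tool_pos"],q["ee_rot"],q["contact_force"],q["wrist_torque"],q["width"])
```

```text
[0.44458975 0.21645236 0.06851252] [ 179.99108712    0.21961108 -176.86827101] [ 0.04438309 -1.27228368  1.49737165] [-0.230068   -0.00783493 -0.0265427 ] 0.010987470551435669
```

View pics/g2.png

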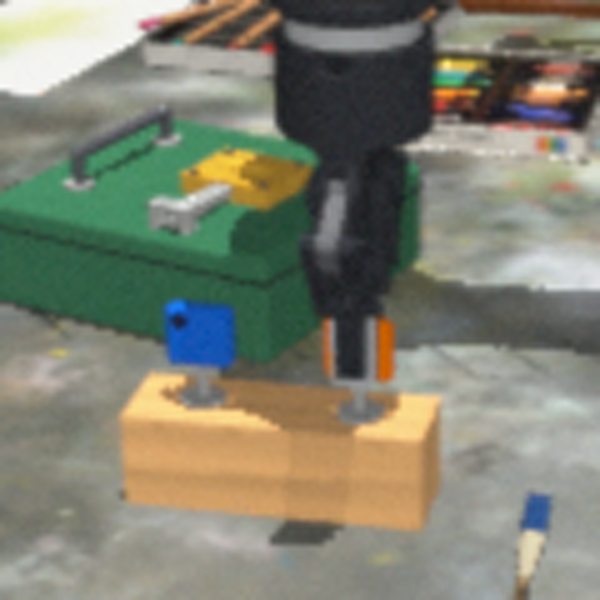

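Call:
move_arm(
  motion=[
    [0,0,0,10,0,0,0],
    [0,0,0,20,0,0,0],
    [0,0,0,30,0,0,0],
    [0,0,0,45,0,0,0],
    [0,0,0,60,0,0,0],
    [0,0,0,75,0,0,0],
    [0,0,0,85,0,0,0],
    [0,0,0,85,0,0,0],
  ],
)

```text
time_s: 4.77
tool_pos: [0.4454, 0.2174, 0.1551]
ee_rot: [179.9, 0.4, -176.9]
contact_force: [-0.7, 0.2, -0.2]
width: 0.0107
```

Run:
```python
from rig import eyes,status
from h import *
s=eyes.camera("side");crop(s["image"],220,150,340,270,5,"pics/g3.png")
q=status.read_state();print(q["tool_pos"],q["ee_rot"],q["contact_force"],q["wrist_torque"],q["width"],q["qpos"].round(1))
```

```text
[0.44502616 0.21684515 0.15402694] [ 179.9330015     0.30453655 -176.88201323] [ 0.35788407 -0.91128071 -0.56797634] [-0.02244672 -0.01405777 -0.03252323] 0.01125963499578798 [ -3.3  43.6 -47.  115.4  48.6  42.5  12.3]
```

View pics/g3.png

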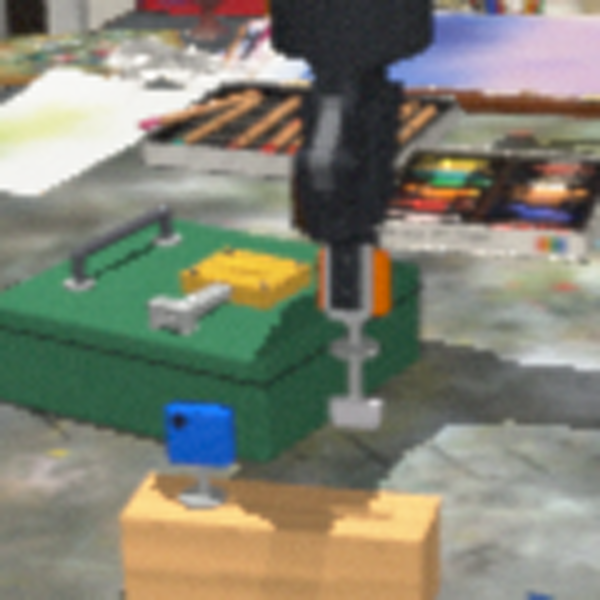

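Call:
move_arm(
  motion=[
    [0,5,-5,15,0,0,0],
    [0,20,-30,25,0,0,-2],
    [0,40,-65,26,0,0,-5],
    [0,60,-100,26,0,0,-8],
    [0,80,-135,26,0,0,-11],
    [0,98,-170,26,0,0,-14],
    [0,115,-202,26,0,0,-17],
    [0,127,-224,26,0,0,-17.9],
    [0,135,-238,26,0,0,-17.9],
    [0,135,-238,26,0,0,-17.9],
    [0,135,-238,26,0,0,-17.9],
  ],
)

```text
time_s: 5.73
tool_pos: [0.5795, -0.0219, 0.1786]
ee_rot: [180.0, 0.2, 165.1]
contact_force: [-0.1, 1.3, 0.3]
width: 0.0114
```

```bash
cat > look.py <<'E'
import sys
from rig import eyes,status
from h import *
s=eyes.camera("side");t=eyes.camera("top")
a=cv2.resize(s["image"][150:250,220:340],None,fx=5,fy=5,interpolation=cv2.INTER_CUBIC)
cv2.imwrite(f"pics/{sys.argv[1]}.png",a);crop(t["image"],240,110,380,230,4,f"pics/{sys.argv[1]}t.png")
q=status.read_state();print(q["tool_pos"].round(4),q["ee_rot"].round(2),q["contact_force"].round(2),q["wrist_torque"].round(3),q["width"],q["qpos"].round(1))
np.save("side.npy",s["image"])
E
python3 look.py l1
```

```text
[ 0.5791 -0.0195  0.1795] [179.89   0.21 165.36] [ 0.21  0.21 -0.46] [ 0.042 -0.041  0.026] 0.011072860883591598 [ 23.2  46.2 -46.6 100.   41.5  52.3  34.1]
```

View pics/l1.png

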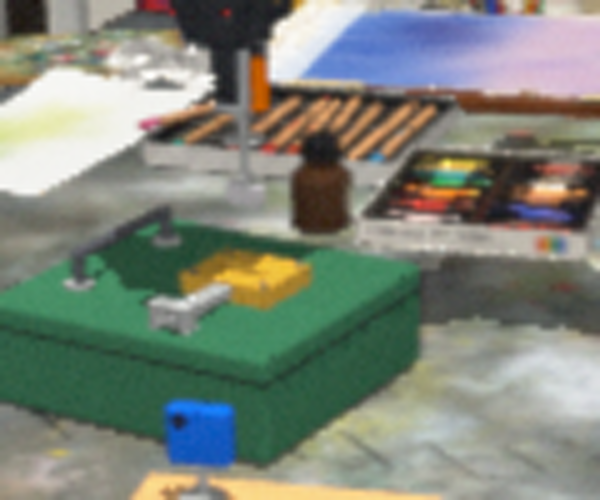

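View pics/l1t.png

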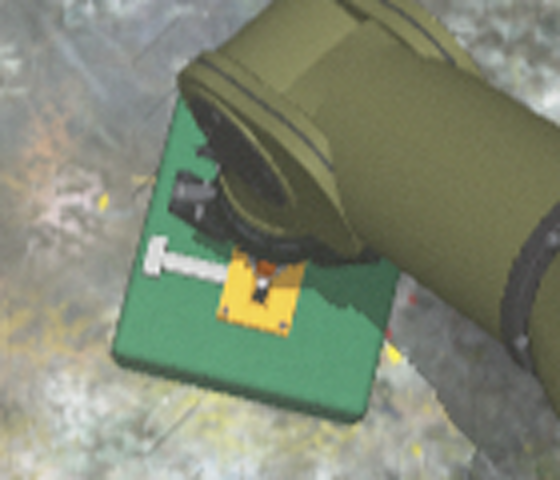

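Run:
```python
from h import *
from rig import status
import pickle
t,s=pickle.load(open("c0.pkl","rb"))
im=np.load("side.npy")
crop(im,245,160,300,215,12,"pics/z1.png")
T=np.array([.5793,-.0207,.179]); 
for n,P in dict(tcp=T,mouth=(.578,-.0207,.08),tip=T+[-.0019,.0005,.015-.075],collar=T+[-.0019,.0005,.015-.0355]).items(): print(n,np.round(proj(s,P),1),(np.array(proj(s,P))-[245,160])*12,np.round(proj(t,P),1))
```

```text
tcp [267.5 170.9] [270.51617958 130.91303055] [307.2 172. ]
mouth [269.1 203.2] [288.78424854 518.6692063 ] [305.2 180.6]
tip [268.8 190.8] [285.39192857 369.30075214] [305.8 177.8]
collar [268.3 177.8] [280.14513194 213.91138429] [306.6 174.5]
```

View pics/z1.png

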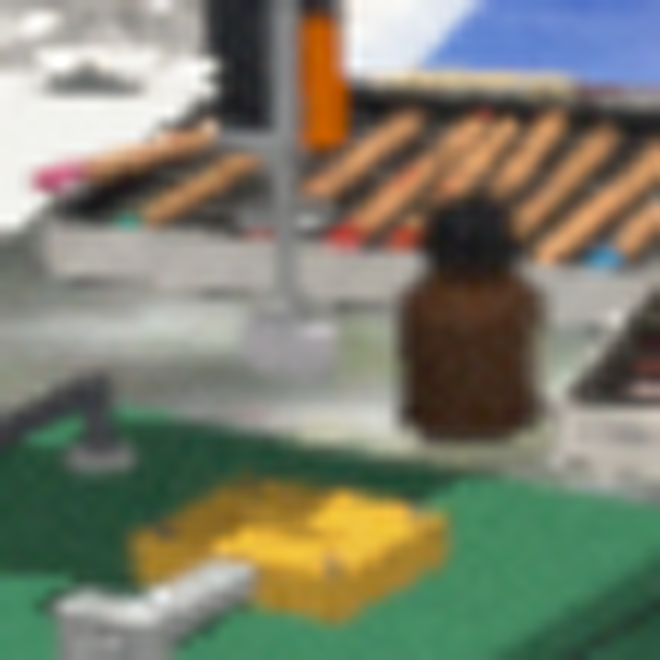

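Run:
```python
from h import *
from rig import eyes,status
P=[]
for i in range(3):
    t=eyes.camera("top"); P.append(status.read_state()["tool_pos"])
print(np.round(P,4))
crop(t["image"],285,160,335,205,14,"pics/z2.png")
```

```text
[[ 0.5792 -0.0193  0.1797]
 [ 0.5793 -0.0193  0.1799]
 [ 0.5795 -0.0196  0.18  ]]
```

View pics/z2.png

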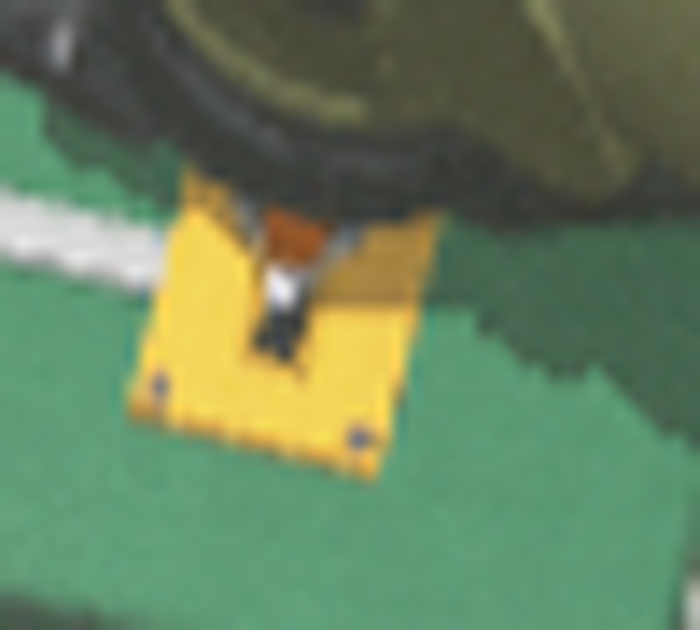

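Run:
```python
from h import *
import pickle
t,s=pickle.load(open("c0.pkl","rb"))
T=np.array([.5793,-.0194,.18]);x=np.array([-.967,.254,0]);K=T+.002*x
c=lambda P:(np.array(proj(t,P))-[285,160])*14
for n,P in dict(headbot=K+.017*x+[0,0,-.001],headtop=K+.017*x+[0,0,.031],bit=K+.012*x+[0,0,-.06],bittop=K+.012*x+[0,0,-.046],mouth=(.578,-.0207,.08),slotend=np.array([.578,-.0207,.08])+.01325*x).items(): print(n,c(P).round(0))
```

```text
headbot [279. 269.]
headtop [288. 231.]
bit [269. 309.]
bittop [273. 294.]
mouth [283. 288.]
slotend [267. 353.]
```

Call:
move_arm(
  motion=[
    [0,0.7,-1,-10,0,0,0],
    [0,0.7,-1,-20,0,0,0],
    [0,0.7,-1,-30,0,0,0],
    [0,0.7,-1,-35,0,0,0],
    [0,0.7,-1,-36,0,0,0],
    [0,0.7,-1,-36,0,0,0],
    [0,0.7,-1,-36,0,0,0],
  ],
)

```text
time_s: 6.57
tool_pos: [0.5803, -0.0204, 0.1441]
ee_rot: [179.9, 0.3, 165.4]
contact_force: [-0.2, 0.4, -0.2]
width: 0.011
```

```bash
python3 look.py l2
python3 - <<'E'
from h import *
im=np.load("side.npy");crop(im,245,160,300,215,12,"pics/z3.png")
E
```

```text
[ 0.5805 -0.0204  0.1444] [179.89   0.32 165.38] [ 0.51  0.43 -1.07] [-0.019 -0.025 -0.018] 0.010982030233814392 [ 22.1  48.7 -44.5 101.5  44.6  48.7  31.7]
```

View pics/z3.png

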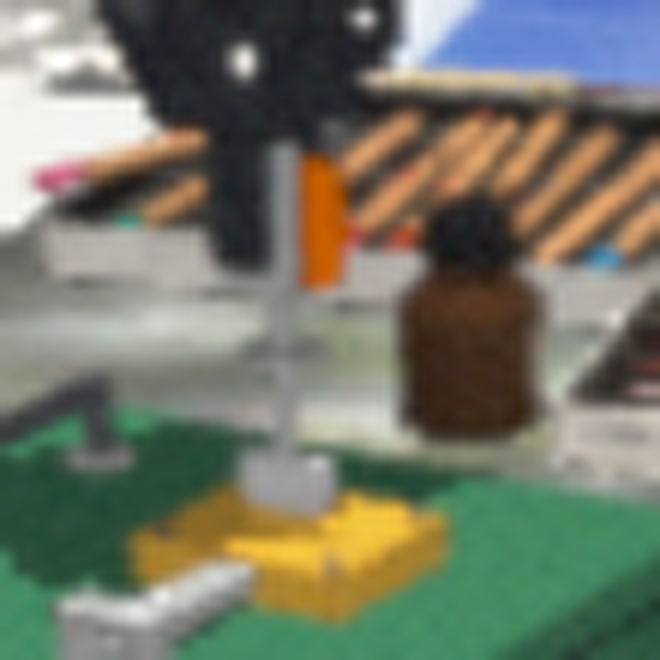

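View pics/l2t.png

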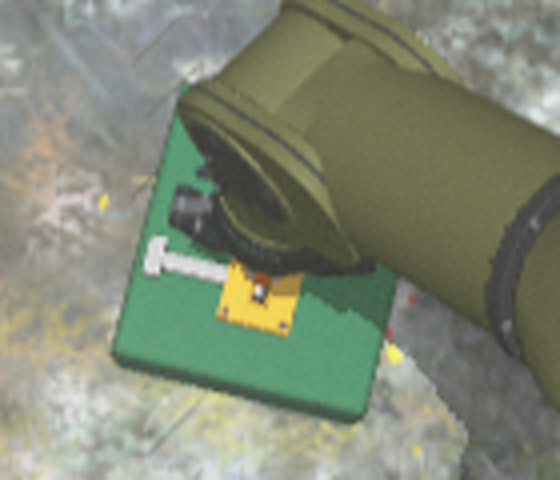

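Call:
move_arm(
  motion=[
    [0,0,0,-3,0,0,0],
    [0,0,0,-6,0,0,0],
    [0,0,0,-8,0,0,0],
    [0,0,0,-10,0,0,0],
    [0,0,0,-11,0,0,0],
    [0,0,0,-12,0,0,0],
    [0,0,0,-12,0,0,0],
  ],
)

```text
time_s: 7.25
tool_pos: [0.5804, -0.0204, 0.1322]
ee_rot: [179.9, 0.3, 165.4]
contact_force: [-0.3, 0.2, -0.1]
width: 0.0111
```

```bash
python3 look.py l3
python3 - <<'E'
from h import *
im=np.load("side.npy");crop(im,245,160,300,215,12,"pics/z4.png")
E
```

```text
[ 0.5805 -0.0204  0.1324] [179.88   0.32 165.38] [ 0.04 -0.42 -0.86] [-0.009  0.063  0.039] 0.011005305365599606 [ 21.7  49.6 -43.7 101.9  45.6  47.5  30.9]
```

View pics/z4.png

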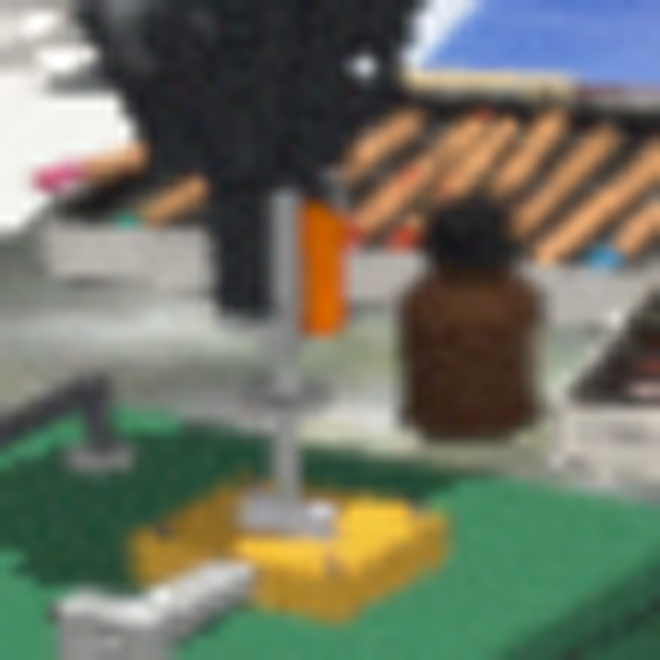

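Call:
move_arm(
  motion=[
    [0,0,0,-2,0,0,2],
    [0,0,0,-3,0,0,-2],
    [0,0,0,-4,0,0,2],
    [0,0,0,-5,0,0,-2],
    [0,0,0,-6,0,0,2.5],
    [0,0,0,-7,0,0,-2.5],
    [0,0,0,-8,0,0,2.5],
    [0,0,0,-8,0,0,-2.5],
    [0,0,0,-9,0,0,2.5],
    [0,0,0,-9,0,0,-2.5],
    [0,0,0,-10,0,0,0],
    [0,0,0,-10,0,0,0],
  ],
)

```text
time_s: 8.35
tool_pos: [0.5809, -0.0209, 0.1228]
ee_rot: [179.9, 0.4, 165.4]
contact_force: [0.5, -0.9, 2.3]
width: 0.0114
```

Call:
move_arm(
  motion=[
    [0,0,0,-2,0,0,2.5],
    [0,0,0,-3,0,0,-2.5],
    [0,0,0,-4,0,0,2.5],
    [0,0,0,-5,0,0,-2.5],
    [0,0,0,-6,0,0,2.5],
    [0,0,0,-7,0,0,-2.5],
    [0,0,0,-8,0,0,2.5],
    [0,0,0,-9,0,0,-2.5],
    [0,0,0,-10,0,0,2.5],
    [0,0,0,-11,0,0,-2.5],
    [0,0,0,-12,0,0,0],
    [0,0,0,-12,0,0,0],
  ],
)

```text
time_s: 9.35
tool_pos: [0.5811, -0.0213, 0.1107]
ee_rot: [179.9, 0.4, 165.4]
contact_force: [0.1, -0.2, 0.8]
width: 0.0112
```

```bash
python3 look.py l4
python3 - <<'E'
from h import *
im=np.load("side.npy");crop(im,245,160,300,215,12,"pics/z5.png")
E
```

```text
[ 0.581  -0.0213  0.1108] [179.94   0.39 165.35] [ 0.24 -1.16  0.46] [-0.286 -0.082  0.014] 0.010867060404178232 [ 21.   51.3 -42.4 102.6  47.8  45.4  29.1]
```

View pics/z5.png

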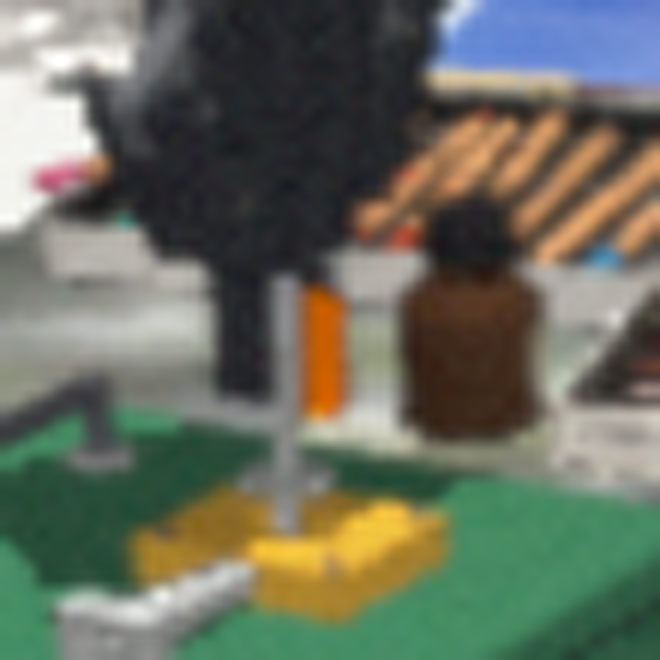

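Call:
move_arm(
  motion=[
    [0,0,0,-2,0,0,1.5],
    [0,0,0,-4,0,0,-1.5],
    [0,0,0,-5,0,0,1.5],
    [0,0,0,-6,0,0,-1.5],
    [0,0,0,-7,0,0,1.5],
    [0,0,0,-8,0,0,-1.5],
    [0,0,0,-9,0,0,1],
    [0,0,0,-10,0,0,-1],
    [0,0,0,-10,0,0,0],
    [0,0,0,-10,0,0,0],
  ],
)

```text
time_s: 10.28
tool_pos: [0.5809, -0.0209, 0.1007]
ee_rot: [179.9, 0.4, 165.5]
contact_force: [0.2, -0.4, -1.0]
width: 0.0111
```

Call:
move_arm(
  motion=[
    [0,0,0,-1,0,0,1],
    [0,0,0,-2,0,0,-1],
    [0,0,0,-3,0,0,1],
    [0,0,0,-4,0,0,-1],
    [0,0,0,-4,0,0,0],
    [0,0,0,-4,0,0,0],
  ],
)

```text
time_s: 10.78
tool_pos: [0.5817, -0.0205, 0.1004]
ee_rot: [179.9, 0.6, 165.6]
contact_force: [-6.5, -2.5, 28.6]
width: 0.0109
```

```bash
python3 look.py l5
python3 - <<'E'
from h import *
im=np.load("side.npy");crop(im,245,160,300,215,12,"pics/z6.png")
E
```

```text
[ 0.5817 -0.0205  0.1004] [179.94   0.57 165.53] [-6.41 -2.26 27.6 ] [-0.454  1.566 -0.107] 0.011130656930786005 [ 20.6  52.1 -41.8 103.   49.1  44.3  28.2]
```

View pics/z6.png

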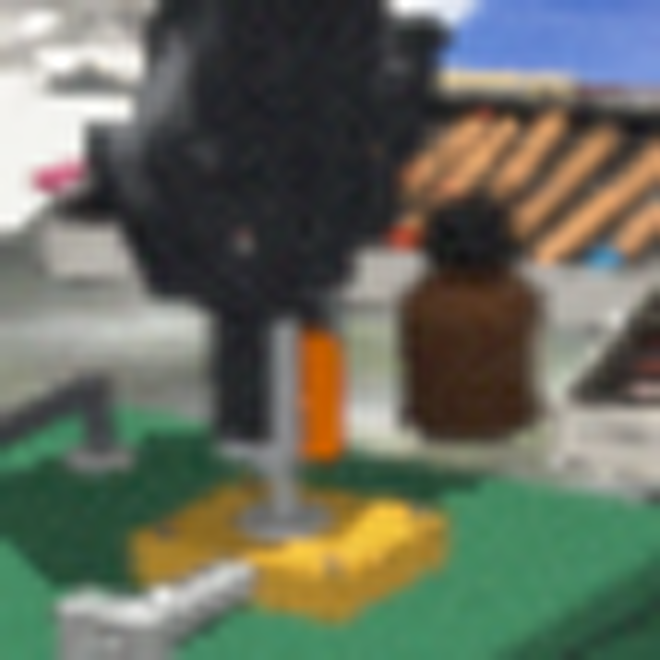

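Call:
move_arm(
  motion=[
    [0,0,0,-1,0,0,0],
    [0,0,0,-1,0,0,-3],
    [0,0,-0.2,-1,0,0,-7],
    [0,-0.1,-0.4,-1,0,0,-12],
    [0,-0.2,-0.5,-1,0,0,-16],
    [0,-0.3,-0.7,-1,0,0,-20],
    [0,-0.4,-0.8,-1,0,0,-25],
    [0,-0.5,-0.9,-1,0,0,-30],
    [0,-0.6,-1,-1,0,0,-35],
    [0,-0.8,-1.1,-1,0,0,-40],
    [0,-0.8,-1.1,-1,0,0,-40],
  ],
  newtons=90,
)

```text
time_s: 11.8
tool_pos: [0.5807, -0.0218, 0.1006]
ee_rot: [180.0, 0.6, 125.4]
contact_force: [-3.9, -1.2, 10.0]
width: 0.0107
```

```bash
python3 look.py l6
```

```text
[ 0.5808 -0.0218  0.1006] [179.98   0.63 125.6 ] [-3.57 -1.32  9.71] [-0.305  0.784 -0.061] 0.010586994490725882 [ 15.2  49.4 -31.6 103.3  40.4  38.8  -4.4]
```

View pics/l6.png

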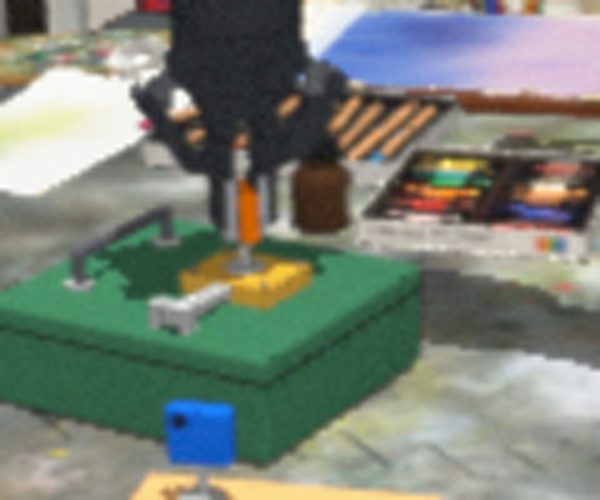

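View pics/l6t.png

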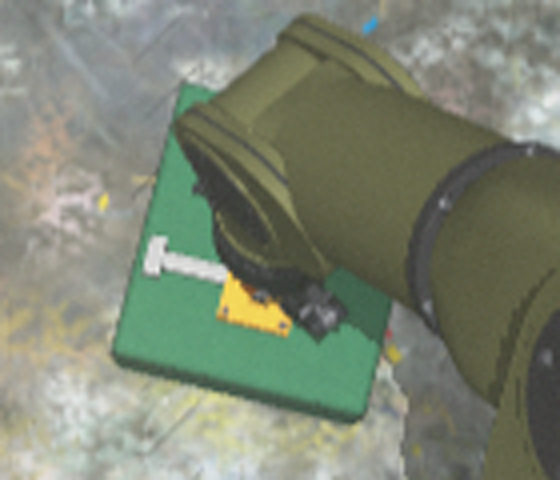

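Call:
move_arm(
  motion=[
    [0,-0.1,-0.1,-1,0,0,-5],
    [0,-0.3,-0.2,-1,0,0,-10],
    [0,-0.4,-0.2,-1,0,0,-15],
    [0,-0.6,-0.3,-1,0,0,-20],
    [0,-0.8,-0.3,-1,0,0,-25],
    [0,-0.9,-0.4,-1,0,0,-30],
    [0,-1.1,-0.4,-1,0,0,-35],
    [0,-1.3,-0.4,-1,0,0,-40],
    [0,-1.4,-0.4,-1,0,0,-45],
    [0,-1.6,-0.3,-1,0,0,-50],
    [0,-1.7,-0.3,-1,0,0,-54],
    [0,-1.8,-0.3,-1,0,0,-56],
  ],
)

```text
time_s: 12.9
tool_pos: [0.5794, -0.0222, 0.1006]
ee_rot: [179.9, 0.6, 69.5]
contact_force: [-1.9, -0.4, 8.3]
width: 0.0107
```

```bash
python3 look.py l7
```

```text
[ 0.5794 -0.0222  0.1006] [179.9    0.64  69.65] [-0.96 -1.4   8.54] [-0.227  0.303  0.103] 0.010787554597111261 [  7.   47.2 -16.9 103.5  24.1  33.2 -45.6]
```

View pics/l7.png

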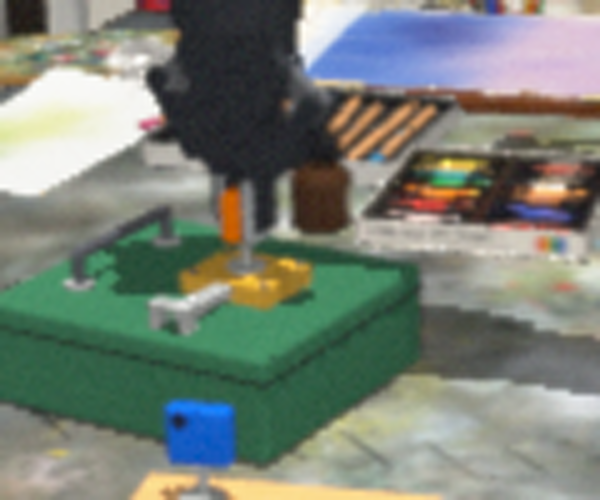

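View pics/l7t.png

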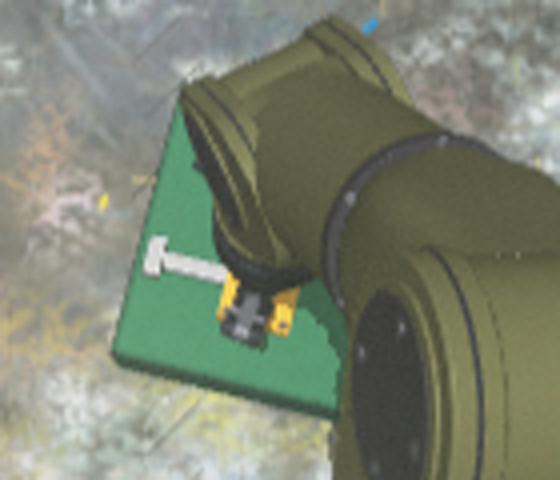

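Run:
```python
from h import *
from rig import eyes
import pickle
t,s=pickle.load(open("c0.pkl","rb"));s2=eyes.camera("side");t2=eyes.camera("top")
z=lambda im,x0,y0,x1,y1,f:cv2.resize(im[y0:y1,x0:x1],None,fx=f,fy=f,interpolation=cv2.INTER_CUBIC)
a=np.hstack([z(c["image"],245,200,280,225,11) for c in(s,s2)]);b=np.hstack([z(c["image"],272,162,307,182,11) for c in(t,t2)])
cv2.imwrite("pics/b1.png",np.vstack([a,b]))
```

```text
(no output)
```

View pics/b1.png

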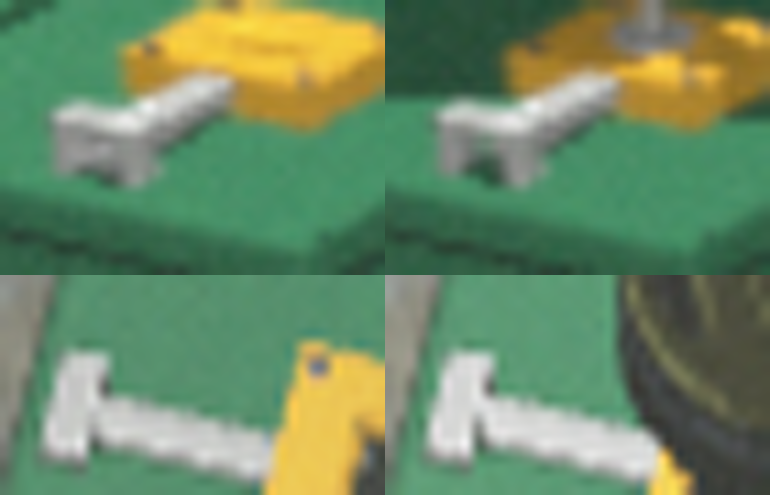

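Call:
move_arm(
  motion=[
    [0,-0.1,0,-1,0,0,-2],
    [0,-0.1,0,-1,0,0,-4],
    [0,-0.1,0,-1,0,0,-5],
    [0,-0.1,0,-1,0,0,-5],
    [0,-0.1,0,-1,0,0,-5],
    [0,-0.1,0,-1,0,0,-5],
  ],
)

```text
time_s: 13.6
tool_pos: [0.5793, -0.0221, 0.1006]
ee_rot: [179.9, 0.6, 64.9]
contact_force: [-1.8, -1.6, 8.2]
width: 0.0104
```

```bash
python3 look.py l8;python3 - <<'E'
from h import *
from rig import eyes
import pickle
t,s=pickle.load(open("c0.pkl","rb"));s2=eyes.camera("side");t2=eyes.camera("top")
z=lambda im,x0,y0,x1,y1,f:cv2.resize(im[y0:y1,x0:x1],None,fx=f,fy=f,interpolation=cv2.INTER_CUBIC)
a=z(s2["image"],240,165,295,220,8)
b=z(s2["image"],245,200,280,225,9)
cv2.imwrite("pics/b2.png",np.hstack([a,cv2.copyMakeBorder(b,0,a.shape[0]-b.shape[0],0,0,0)]))
from rig import status
print(status.read_state()["wrist_torque"],status.read_state()["dq"].round(3))
E
```

```text
[ 0.5793 -0.0222  0.1006] [179.87   0.65  64.86] [-1.77 -1.77  8.94] [-0.204  0.499  0.33 ] 0.010433310533029039 [  6.3  47.1 -15.6 103.5  22.6  32.8 -48.9]
[-0.19298787  0.53172744  0.3475048 ] [-0.056  0.094  0.052  0.074 -0.05   0.024 -0.037]
```

View pics/b2.png

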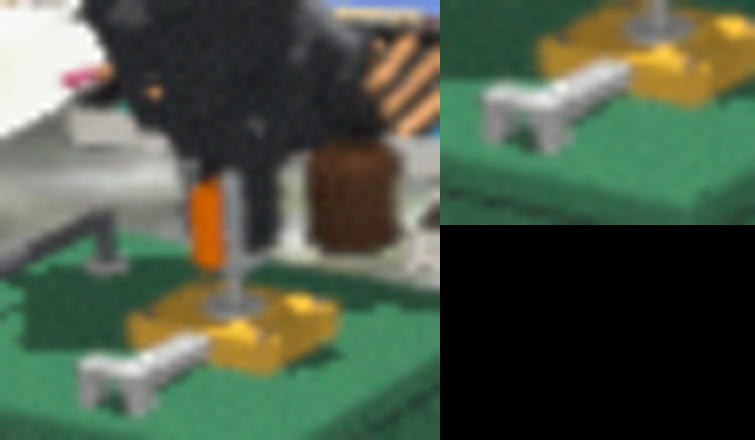

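```bash
python3 -c "
from rig import arm,status
arm.close_job();s=status.read_state();print(s['time_s'],s['tool_pos'],s['ee_rot'],s['contact_force'],s['width'])"
```

```text
the job is handed in; nothing more can be done
the job is handed in; nothing more can be done
```

I took the orange key from the stand and eased it to and fro past both pin pairs until it was fully home. I then turned it clockwise about 100° (1.75 rad) and handed the job in at about 14 s, still gripping the key, holding it turned and pressing down lightly.

What the last checks showed:
- **Key home:** the collar lay on the lock case in the side view. The tool stopped within 0.1 mm of the height I expected, with a brief 28 N push. I eased that to about 9 N for the turn.
- **Turn at its stop:** the twisting moment rose from 0.10 to about 0.33 N m over the last 5°, well above the 0.06 N m spring, so I take the cylinder to be at its stop.
- **Bolt:** the side view showed the staple empty. The top view was too coarse to measure how far the bolt had travelled.
- **Other things:** the blue key was still in the stand in the later pictures. I saw no sign of touching anything else, but I did not check each of the things lying around separately.

Two things were slightly off. The key is gripped about 2 mm off-centre and 4 mm above the middle of its head, because the arm settled 2–4 mm from its target; I allowed for this in the turn. The two cameras and the arm readings disagreed by about 1 mm at the lock.

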